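Knock the eyelet die out of its holder and rack it

ROBOT

A 6-joint arm with a two-finger parallel gripper is mounted at the origin on the work surface; the furniture and walls round the work are solid. World frame = base frame: x ahead of the robot, y to its left, z up, the work surface at z = 0. Lengths are in mm, angles in rad, forces in N, time in s.
With the tool pointing down it reaches from about 275 to 825 mm from the base axis. Payload 4.9 kg.
Tool frame: the origin (TCP) lies at the very end of the fingers, on their centre line; the grasp point (between the pads) lies 19 mm behind it; z points along the fingers, y is the direction in which the jaws open and shut (so a half turn about z gives the same grasp; the last joint's range is limited). The gripper opens to 85 mm and grips with 20 to 120 N. Pads are 22 mm wide; open, the fingers measure 114 mm over their backs; the gripper's body (76 mm by 85 mm) begins 54 mm behind the grasp point. The pads swing forward as they close: fully open they stand 13 mm farther back than shut.
Start: joints at [-1.355, 0.326, -0.193, 1.052, 0, 1.437], TCP at [188.503, -516.706, 231.281] pointing down, gripper open.
Joint ranges: [-2.65, 2.65], [-0.97, 1.79], [-1.3, 1.35], [-1.93, 2.1], [-1.47, 1.37], [-3.14, 3.14]. Speed limits (rad/s): [2.57, 2.57, 3.14, 3.14, 3.14, 3.14].

INTERFACE

Orientations are given as [roll, pitch, yaw] about the fixed x, y, z axes, in that order (R = Rz(yaw) Ry(pitch) Rx(roll)).
In Python, from bench import bot, solve_ik, imaging gives the robot as it stands. Calls block until the motion is done:
- bot.move_ptp(position, orientation): joint-space move of the TCP to a pose.
- bot.movel(position, rot=None, max_speed=150, threshold=None): straight line of the TCP; rot=None keeps the orientation; max_speed is the mean speed in mm/s. With threshold (N) it stops when the force on the tool has changed by that much, and returns True; else False.
- bot.move_j(angles): joint-space move.
- bot.grip(opening, effort=None): opening from 0.0 (shut) to 1.0 (fully open); effort is the grip in N (None keeps the last); returns when the fingers have stopped.
- bot.dwell(seconds).
- solve_ik(position, orientation): joint angles nearest the present ones, or None.
- bot.get_state(): the state.
- imaging.capture(name): name is "side" or "top" or "wrist"; returns the picture (384x512x3 uint8, blue, green, red); there is no depth.
- imaging.camera_model(name): a dict with "K" (3x3 intrinsics, pixels), "position" and "rotation" of the camera in the world. Camera axes: x right, y up, looking along -z (the intrinsics and any distortion apply to the point x, -y, -z); pixel columns grow to the right and rows downward; lengths in mm; the calibration is good to about 2 mm. A picture is of the moment at which its call begins: read the wrist's pose just before it. camera_model takes no time and is no camera call; for the wrist camera it gives the pose at the moment of the call.
A pose or a line that the arm cannot do raises bot.IKError and nothing moves.
- bot.sign_off(): hands the job in, once; it reports no verdict.
The state is a dict: "t": time; "qpos": joint angles; "joint_velocities": joint speeds; "effort": joint torques, N m; "tcp_pos": TCP position; "orientation": TCP orientation; "contact_force": force on the tool from outside, world axes, zero at the start; "wrist_torque": the same for the moment, N m; "opening": opening from 0.0 (shut) to 1.0 (fully open).
Only numpy, scipy, OpenCV 4.12 (cv2) and the standard library are available. Lean on these libraries where they do the work, as an engineer would, in place of code of your own. Each camera call takes 0.05 s, during which the arm holds its last target.

TASK

The small die is stuck flush in the die holder of the eyelet press and has to be changed. Set the holder down over the pin of the knock-out stand, feeling for the access hole in its underside and pressing steadily without forcing, until the pin has pushed the die up and the holder stands flat on the stand. Then lift the die out and gently put it away upright, right down in the empty socket of the die rack; leave the holder on the stand and everything else on the bench where it is.

Things in the scene. Friction and masses are not known exactly. Their poses are not given: they have to be found in the camera images.
- holder_mid (a point): Centre of the loose steel die holder, 18 mm above its underside. Block 70 (x) x 48 (y) x 36 mm (z), about 0.32 kg, with a 9 mm high slotted clamping foot at each x end (105 mm over all). Grip it from above across the 48 mm; the die will rise between the fingers.
- holder: The same holder; origin at the centre of its underside. A round recess, 30 mm wide and 24.5 mm deep, is open at its top; through the 11.5 mm floor goes a concentric 10.5 mm access hole. Two spring plungers in the recess, 9 mm above its floor, hold the die by friction: pushing it up takes 10 to 16 N until it has risen about 10 mm, then it is loose.
- die_mid (a point): Centre of the steel die stuck in the holder, 12 mm above its underside: a round plug 28 mm in diameter, 24 mm high, 90 g, lower edge broken by 1.5 mm, a groove round a small pip in its flat top. At the start its top is 0.5 mm below the holder's top; once knocked out, about 17.5 mm of it stand proud and can be gripped.
- die: The same die; origin at the centre of its underside.
- stand: Knock-out stand, bolted down: dark steel plate 120 (x) x 90 (y) x 16 mm high; origin at the centre of its underside. A channel 24 mm wide runs along its x; in it, just below flush, a clamped carriage bears one upright pin, 8 mm in diameter (6 mm at the very tip).
- stand_top (a point): Middle of the stand's top face (16 mm up), on the channel's centre line. The pin stands on this line but up to 18 mm from here along the stand's x, either way, as the last user left it: not measured, find it by feel or eye. Its tip is 29.5 mm above this face, so a holder standing flat here, turned any way, has its die pushed up 18 mm.
- rack: Wooden die rack, fixed: 190 (its x) x 56 (its y) x 22 mm high, origin at the centre of its underside, three sockets 30 mm in diameter and 8 mm deep in a row along its x at -60, 0 and +60 mm. The one at -60 is empty.
- socket (a point): Centre of the floor of the empty socket, 14 mm above the bench, 8 mm below the rack's top.
- die_small: Another die of the same outside size, in the rack's middle socket, standing 16 mm proud; leave alone. Origin at the centre of its underside.
- die_large: Another die of the same outside size, in the rack's socket at +60; leave alone. Origin at the centre of its underside.
- masking_roll: Roll of masking tape lying flat, 110 mm in diameter, 48 mm high; leave alone. Origin at the centre of its underside.
- glue: Glue stick standing upright, 31 mm in diameter, 96 mm high; leave alone. Origin at the centre of its underside.
There are look-alikes about, which are no part of the job. Leave any purple or turquoise look-alike of the holder alone.

How it is judged (in metres and radians):
On the way:
1. the holder stands flat on the stand, pin through its access hole, and the die has been pushed up at least 14 mm out of its recess (z of holder in the frame of stand below 0.018 m and angle between holder's own z axis and vertical below 0.06 rad and horizontal distance between holder and stand below 0.023 m and z of die in the frame of holder between 0.0255 and 0.033 m and horizontal distance between die and holder below 0.004 m), for 0.2 s.
At the end, for the whole second after the job is handed in: The die stands upright in the empty rack socket, its underside within 2 mm of the socket's floor and its axis within 3 mm of the socket's; the holder stands flat on the knock-out stand, over the pin (underside within 2 mm of the plate, origin within 23 mm of the plate's centre) (horizontal distance between die and socket below 0.003 m and z of die in the frame of socket below 0.002 m and angle between die's own z axis and vertical below 0.08 rad and z of holder in the frame of stand between 0.014 and 0.018 m and angle between holder's own z axis and vertical below 0.06 rad and horizontal distance between holder and stand below 0.023 m); the robot touches nothing.
It fails at once if the holder's underside is rammed down on the pin's tip instead of feeling for the hole (more than 25 N while the pin is not yet in the hole) (contact force between holder and stand above 25 N and z of holder in the frame of stand above 0.043 m).
It fails at once if the holder or the die is forced against the knock-out stand (more than 45 N) (contact force between any of holder, die and stand above 45 N).
It fails at once if the die is forced against the rack (more than 30 N) (contact force between die and rack above 30 N).
It fails at once if a die that was in the rack is moved by more than 10 mm (distance of any of die_small, die_large from where it was at the start of the episode above 0.01 m).
It fails at once if the masking tape or the glue stick is moved by more than 20 mm or the glue stick is tipped over (distance of any of masking_roll, glue from where it was at the start of the episode above 0.02 m or angle between glue's own z axis and vertical above 0.4 rad).
It also fails if it takes over 72 s, if anything falls off the work surface, if the arm or the gripper's body presses on something with over 40 N, if the wrist force passes 120 N, or if a joint passes its speed limit or range.

## Working session

There is one attempt and no reset: what is moved stays moved. The work goes in short steps, each a Python script; the robot and the scene stay as the last script left them, time stands still between calls to the robot, and variables do not carry over. Pictures are saved under pics/ and viewed, and the job is handed in when it is done.

```bash
mkdir -p pics; ls; cat > h.py <<'E'
import numpy as np, cv2
from bench import bot, solve_ik, imaging
def snap(n,f):
    im=imaging.capture(n); cv2.imwrite('pics/'+f,im); return im
def ray(cam,u,v):
    d=np.array([(u-cam['K'][0][2])/cam['K'][0][0],(v-cam['K'][1][2])/cam['K'][1][1],1.0])
    if 'distortion' in cam:
        p=cv2.undistortPoints(np.array([[[u,v]]],float),np.array(cam['K']),np.array(cam['distortion'])).ravel(); d[:2]=p
    d=np.array([d[0],-d[1],-1.0])
    return np.array(cam['position']),np.array(cam['rotation'])@d
def onplane(cam,u,v,z):
    o,d=ray(cam,u,v); return o+d*(z-o[2])/d[2]
def proj(cam,p):
    c=np.array(cam['rotation']).T@(np.array(p,float)-np.array(cam['position'])); c=c*[1,-1,-1]
    q=np.array(cam['K'])@c; return q[:2]/q[2]
E
python3 - <<'E'
from h import *
for n in ['side','top','wrist']:
    c=imaging.camera_model(n); print(n,c); cv2.imwrite(f'pics/{n}0.png',imaging.capture(n))
print(bot.get_state())
E
```

```text
pics
side {'K': array([[464.76588499,   0.        , 258.28412405],
       [  0.        , 464.76588499, 184.21490457],
       [  0.        ,   0.        ,   1.        ]]), 'position': array([ 499.88550267, 1628.58398388,  954.11516634]), 'rotation': array([1.01317912, 0.00700464, 3.11620442])}
top {'K': array([[496.28027424,   0.        , 260.11175975],
       [  0.        , 496.28027424, 194.99560593],
       [  0.        ,   0.        ,   1.        ]]), 'position': array([ 320.15825185,  230.97320082, 1410.30549339]), 'rotation': array([ 0.1107406 , -0.00504865, -1.56131911])}
wrist {'K': array([[279.82516753,   0.        , 253.05226791],
       [  0.        , 279.82516753, 197.00443642],
       [  0.        ,   0.        ,   1.        ]]), 'position': array([ 261.70565408, -490.10488875,  373.17078422]), 'rotation': array([-0.30949122,  0.00247705, -1.22154577])}
{'t': 0.15, 'qpos': array([-1.35518415e+00,  3.26766470e-01, -1.93352734e-01,  1.05201625e+00,
       -3.16292278e-06,  1.43659382e+00]), 'joint_velocities': array([ 1.68714531e-03, -3.34590400e-03,  2.66495022e-03, -2.14592447e-03,
       -1.24714805e-03,  2.53327330e-05]), 'effort': array([ 9.16461249e-04, -4.43699598e+01,  2.62667835e+01,  1.03686194e-02,
       -1.93390370e-04,  5.67287913e-06]), 'tcp_pos': array([ 188.40996124, -516.24557989,  230.68617622]), 'orientation': array([-3.14026515e+00, -1.76040076e-04,  3.49814570e-01]), 'contact_force': array([-0.89568025,  0.0085337 , -0.16956223]), 'wrist_torque': array([-0.0172147 ,  0.00751723, -0.03022662]), 'opening': 0.9986679803566553}
```

```bash
python3 - <<'E'
s=open('h.py').read()
s=s.replace("import numpy as np, cv2","import numpy as np, cv2\nfrom scipy.spatial.transform import Rotation as Ro")
s=s.replace("np.array(cam['rotation'])","Ro.from_euler('xyz',cam['rotation']).as_matrix()")
open('h.py','w').write(s)
E
```

```text
(no output)
```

View pics/side0.png

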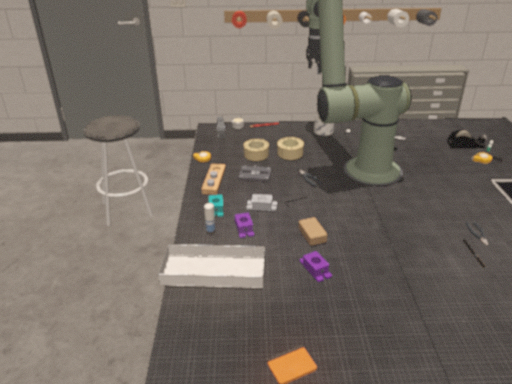

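View pics/top0.png

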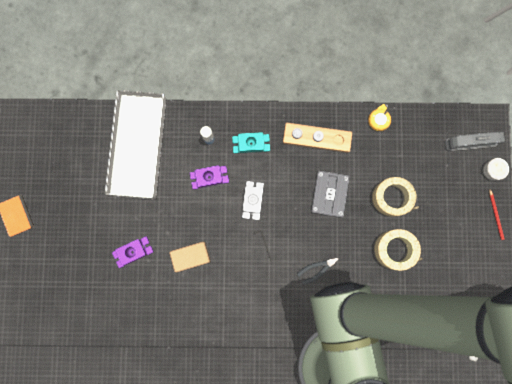

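View pics/wrist0.png

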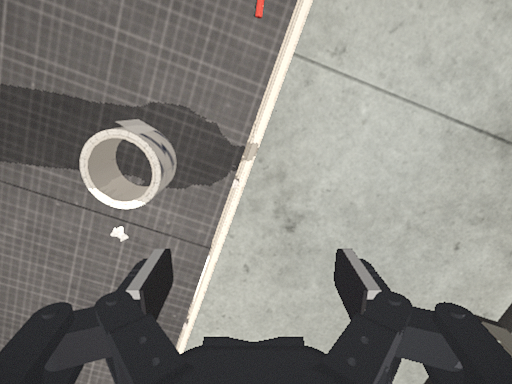

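```bash
python3 - <<'E'
import cv2
im=cv2.imread('pics/top0.png'); c=im[110:230,225:365]
cv2.imwrite('pics/crop0.png',cv2.resize(c,None,fx=5,fy=5,interpolation=cv2.INTER_CUBIC))
im=cv2.imread('pics/side0.png'); c=im[140:250,190:310]
cv2.imwrite('pics/crop1.png',cv2.resize(c,None,fx=5,fy=5,interpolation=cv2.INTER_CUBIC))
E
```

```text
(no output)
```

View pics/crop0.png

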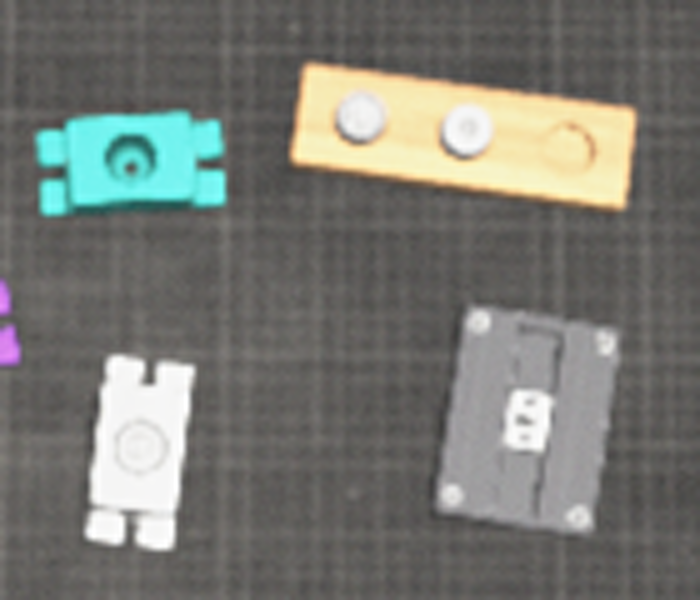

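View pics/crop1.png

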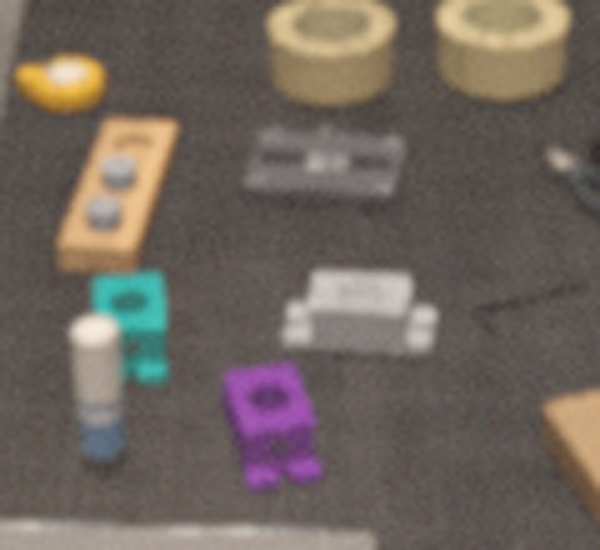

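The candidate holders in the top view are silver (253,200), purple (209,177), purple (131,252) and turquoise (251,142). Only the silver one at (253,200) is steel with a flush die in its recess, and the crop confirms it. The stand is at (330,194), with a light carriage near its middle. The rack is at (318,138), with its empty socket at about (339,139).

```bash
cat > m.py <<'E'
from h import *
im=cv2.imread('pics/top0.png'); c=imaging.camera_model('top')
def w(u,v,z): return onplane(c,u,v,z).round(1)
print('die top px', w(225+141/5-.4,110+447/5-.4,35.5))
hsv=cv2.cvtColor(im,cv2.COLOR_BGR2HSV)
def rect(mask,z,name,roi):
    m=np.zeros_like(mask); x0,y0,x1,y1=roi; m[y0:y1,x0:x1]=mask[y0:y1,x0:x1]
    cs,_=cv2.findContours(m,cv2.RETR_EXTERNAL,cv2.CHAIN_APPROX_NONE); k=max(cs,key=cv2.contourArea)
    P=np.array([onplane(c,*p[0],z)[:2] for p in k],np.float32)
    r=cv2.minAreaRect(P); print(name,r)
    return r
rect(((hsv[...,2]>170)&(hsv[...,1]<40)).astype(np.uint8),9,'holder',(230,175,275,225))
rect(((hsv[...,1]>60)&(hsv[...,2]>150)).astype(np.uint8),22,'rack',(270,115,365,160))
g=im.max(2)
rect((g>88).astype(np.uint8),16,'stand',(305,165,355,222))
for n,(u,v) in dict(r1=(361,116),r2=(467,130),sock=(571,145)).items(): print(n,w(225+u/5-.4,110+v/5-.4,22 if n=='sock' else 38))
for n,(u,v) in dict(a=(479,321),b=(606,343),c=(579,517),d=(452,495),carr=(527,420)).items(): print(n,w(225+u/5-.4,110+v/5-.4,16))
print(w(225+527/5-.4,110+420/5-.4,45.5))
print('glue',w(206,131,96),'stick')
E
python3 m.py
```

```text
die top px [461.7 245.7  35.5]
holder ((461.82733154296875, 247.40855407714844), (50.474693298339844, 106.46410369873047), 83.43930053710938)
rack ((643.8521118164062, 63.37945556640625), (193.54002380371094, 60.14309310913086), 82.3251953125)
stand ((483.43988037109375, 28.62989044189453), (139.6467742919922, 161.0294647216797), 89.97003173828125)
r1 [650.5 123.6  38. ]
r2 [643.1  63.8  38. ]
sock [638.7   2.5  22. ]
a [537.6  54.6  16. ]
b [525.7 -17.5  16. ]
c [426.5  -1.3  16. ]
d [438.2  70.3  16. ]
carr [481.2  27.7  16. ]
[477.8  32.   45.5]
glue [638.9 373.6  96. ] stick
```

```bash
cat > s1.py <<'E'
from h import *
bot.move_ptp([462,246.5,145.5],[np.pi,0,-0.115]); 
st=bot.get_state(); c=imaging.camera_model('wrist'); snap('wrist','w1.png')
print(st['t'],st['tcp_pos'],st['orientation'],c)
import json; json.dump({k:np.array(v).tolist() for k,v in c.items()},open('c1.json','w'))
print(proj(c,[462,246.5,35.5]))
# view of pin
bot.move_ptp([482,27,155.5],[np.pi,0,-0.115])
st=bot.get_state(); c=imaging.camera_model('wrist'); snap('wrist','w2.png')
print(st['t'],st['tcp_pos'],st['orientation'],c)
json.dump({k:np.array(v).tolist() for k,v in c.items()},open('c2.json','w'))
E
python3 s1.py
```

```text
3.575 [462.26426023 246.19641901 145.54845021] [ 3.14158103e+00 -1.88922718e-04 -1.15803407e-01] {'K': array([[279.82516753,   0.        , 253.05226791],
       [  0.        , 279.82516753, 197.00443642],
       [  0.        ,   0.        ,   1.        ]]), 'position': array([539.71383891, 236.68982606, 288.13541174]), 'rotation': array([-3.09969846e-01,  9.31514084e-04, -1.68712511e+00])}
[252.53538041 194.39421997]
4.5083 [482.03176332  27.52615374 155.51124302] [-3.14091114e+00  4.26799312e-06 -1.14937926e-01] {'K': array([[279.82516753,   0.        , 253.05226791],
       [  0.        , 279.82516753, 197.00443642],
       [  0.        ,   0.        ,   1.        ]]), 'position': array([559.51820786,  17.97134976, 298.0906777 ]), 'rotation': array([-3.10126758e-01,  1.63646031e-03, -1.68631196e+00])}
```

```bash
python3 - <<'E'
import cv2
for n in 'w1','w2':
    im=cv2.imread(f'pics/{n}.png'); c=im[100:290,150:350]
    cv2.imwrite(f'pics/{n}c.png',cv2.resize(c,None,fx=3,fy=3,interpolation=cv2.INTER_CUBIC))
E
```

```text
(no output)
```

View pics/w1c.png

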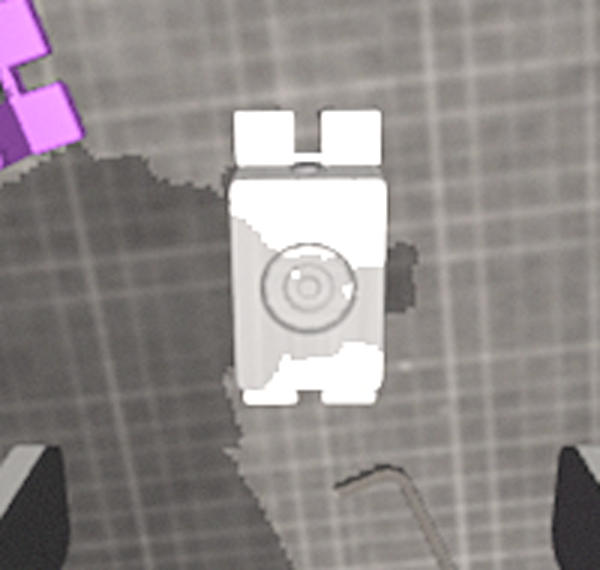

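View pics/w2c.png

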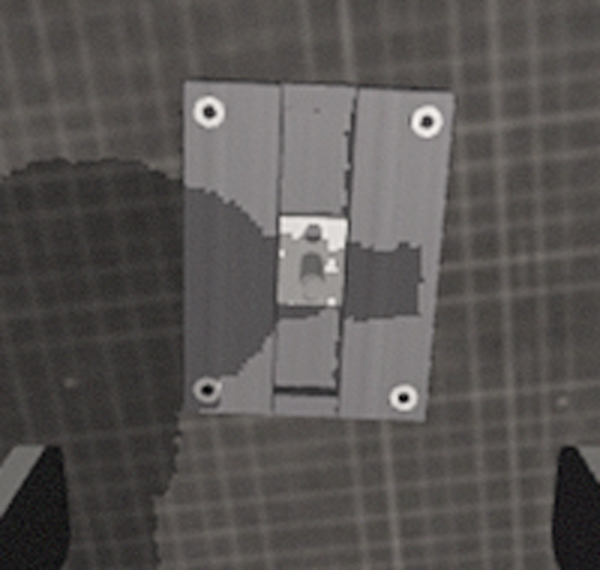

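View pics/w2.png

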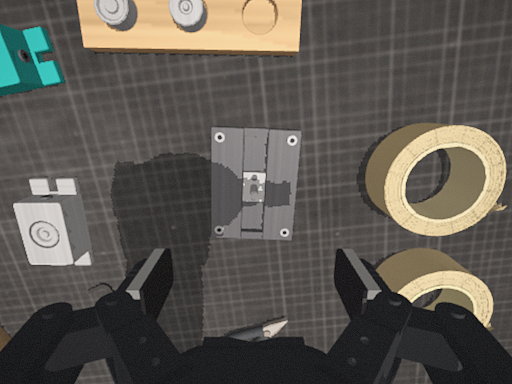

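```bash
python3 - <<'E'
import cv2
im=cv2.imread(f'pics/w2.png'); c=im[168:206,235:275]
c=cv2.convertScaleAbs(c,alpha=1.3)
cv2.imwrite(f'pics/w2d.png',cv2.resize(c,None,fx=15,fy=15,interpolation=cv2.INTER_CUBIC))
E
```

```text
(no output)
```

View pics/w2d.png

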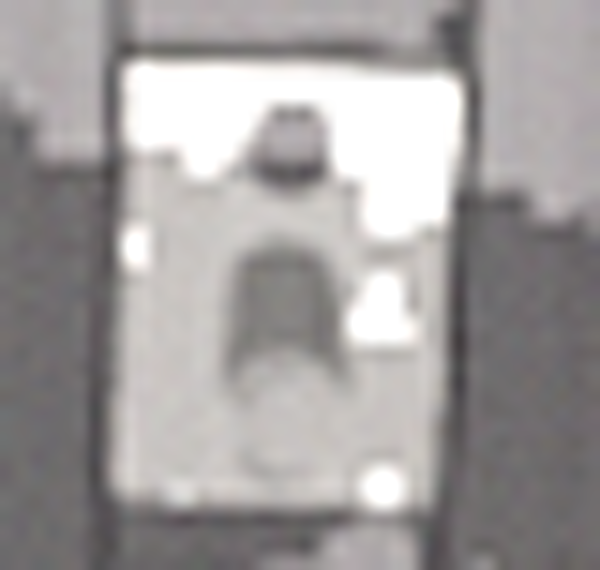

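```bash
python3 - <<'E'
from h import *
import json
c1=json.load(open('c1.json'));c2=json.load(open('c2.json'))
print('die',onplane(c1,252.3,195.3,35.5))
p=onplane(c2,253.6,195.0,45.5);print('pin',p)
b=proj(c2,[p[0],p[1],15.5]); print('base px in crop',(b-[235,168]+.5)*15)
# stand bolts
B=[onplane(c2,150+u/3-.33,100+v/3-.33,16) for u,v in [(209,111),(427,121),(404,397),(207,390)]]
B=np.array(B);print(B.round(1),B.mean(0)); d=(B[0]+B[1]-B[2]-B[3]);print('ang',np.arctan2(d[1],d[0]))
th=np.arctan2(d[1],d[0]); r=p[:2]-B.mean(0)[:2]; print('pin in stand', r@[np.cos(th),np.sin(th)], r@[-np.sin(th),np.cos(th)])
# holder orientation from block side edges (top face z=36)
P=[onplane(c1,150+u/3-.33,100+v/3-.33,36)for u,v in[(230,180),(386,180),(381,385),(236,388)]];P=np.array(P);print(P.round(1))
# sock
print('sock',onplane(c2,259,14,22))
# crop die
im=cv2.imread('pics/w1.png')[170:225,225:280];cv2.imwrite('pics/w1d.png',cv2.resize(im,None,fx=10,fy=10,interpolation=cv2.INTER_CUBIC))
E
```

```text
die [461.13467972 246.82585292  35.5       ]
pin [481.07606519  26.9678149   45.5       ]
base px in crop [286.40226755 284.36584143]
[[535.9  54.8  16. ]
 [524.4 -16.4  16. ]
 [425.6  -0.7  16. ]
 [436.6  70.8  16. ]] [480.63310629  27.090758    16.        ]
ang -0.1585541656959649
pin in stand 0.4568142629178001 -0.0514618941999831
[[497.7 266.2  36. ]
 [492.2 219.4  36. ]
 [425.1 227.   36. ]
 [429.6 274.2  36. ]]
sock [634.60225734   4.58540134  22.        ]
```

View pics/w1d.png

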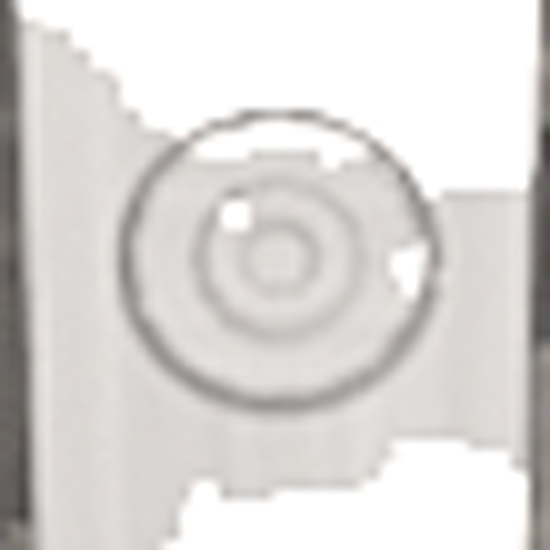

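The die centre measures (461.0,246.7) and the pin tip (481.1,27.0). The pin is about 0.5 mm from the stand's centre and on its centre line, so the measurement is consistent. Next I grasp the holder.

```bash
cat > s2.py <<'E'
from h import *
import json
Y=-0.115; O=[np.pi,0,Y]
bot.move_ptp([461,246.7,70],O)
bot.movel([461,246.7,5.5],rot=O,max_speed=80)
print(bot.get_state()['tcp_pos'])
bot.grip(0.0,90)
st=bot.get_state(); print('grip',st['opening'],st['tcp_pos'],st['contact_force'])
bot.movel([461,246.7,100],rot=O,max_speed=120)
bot.dwell(0.3)
st=bot.get_state(); c=imaging.camera_model('wrist'); snap('wrist','w3.png')
print(st['t'],st['opening'],st['tcp_pos'],st['orientation'],st['contact_force'])
json.dump(dict(tcp=st['tcp_pos'].tolist(),**{k:np.array(v).tolist() for k,v in c.items()}),open('c3.json','w'))
E
python3 s2.py
```

```text
[461.36363663 246.78546946   5.82852526]
grip 0.5463157532327257 [461.52995015 247.05630243   6.26863754] [-0.40270315 -0.02439172  4.39481544]
8.1417 0.5474590261025523 [460.65445727 246.57362957  99.43803867] [ 3.14112750e+00  9.55822619e-04 -1.14986017e-01] [ 0.47497389 -0.27403687 -4.51613798]
```

View pics/w3.png

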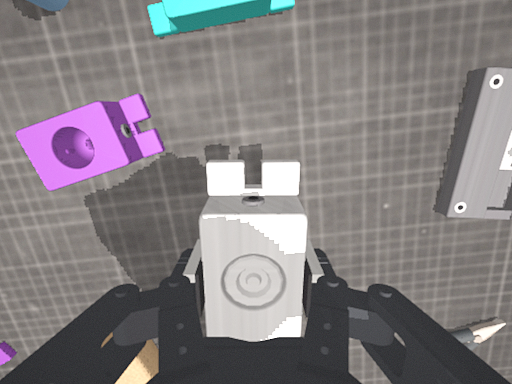

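```bash
python3 - <<'E'
from h import *
import json
im=cv2.imread('pics/w3.png')[245:320,215:290];cv2.imwrite('pics/w3d.png',cv2.resize(im,None,fx=8,fy=8,interpolation=cv2.INTER_CUBIC))
E
```

```text
(no output)
```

View pics/w3d.png

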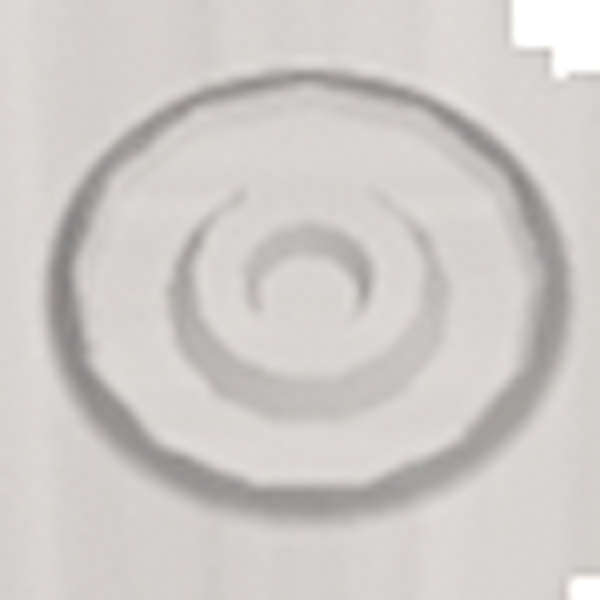

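```bash
python3 - <<'E'
from h import *
import json
c=json.load(open('c3.json')); t=np.array(c['tcp'])
for z in (29.2,30.2):
  P=np.array([onplane(c,215+u/8-.5,245+v/8-.5,t[2]+z) for u,v in[(45,290),(572,290),(308,68),(310,522)]])
  print(np.linalg.norm(P[0]-P[1]),np.linalg.norm(P[2]-P[3]),(P[0]+P[1])/2-t,(P[2]+P[3])/2-t,P.mean(0)-t)
E
```

```text
31.003996020544815 31.13318919205725 [ 0.32011901 -0.37890212 29.2       ] [-0.58175366 -0.30707738 29.2       ] [-0.13081732 -0.34298975 29.2       ]
30.730383969553863 30.858437003884973 [ 1.00238207 -0.4585509  30.2       ] [ 0.10846848 -0.38736002 30.2       ] [ 0.55542527 -0.42295546 30.2       ]
```

```bash
cat > s3.py <<'E'
from h import *
O=[np.pi,0,-0.115]; X,Yp=481.0,27.35
bot.move_ptp([X,Yp,90],O)
bot.movel([X,Yp,58],rot=O,max_speed=60); bot.dwell(0.4)
st=bot.get_state(); print(st['t'],st['tcp_pos'],st['contact_force'])
hit=bot.movel([X,Yp,45.5],rot=O,max_speed=12,threshold=6)
st=bot.get_state(); print(hit,st['t'],st['tcp_pos'],st['contact_force'],st['wrist_torque'],st['opening'])
snap('wrist','w4.png')
E
python3 s3.py
```

```text
10.1583 [481.16991636  27.27848671  58.21596103] [-0.37967063  0.4119701  -4.89901804]
False 11.35 [481.09177073  27.359527    45.57508363] [-0.04349372  0.83961593 -5.60836441] [-0.00601971  0.00180821 -0.03372814] 0.5464522889216777
```

No contact above tip height, so the pin has entered the hole. I press on in steps.

```bash
cat > s4.py <<'E'
from h import *
O=[np.pi,0,-0.115]; X,Yp=481.0,27.35
for z in (41,38,35,32,29,26,24):
    hit=bot.movel([X,Yp,z],rot=O,max_speed=10,threshold=24)
    st=bot.get_state(); print(z,hit,round(st['t'],2),st['tcp_pos'].round(2),st['contact_force'].round(1),round(st['opening'],3))
    if hit: break
snap('wrist','w5.png')
E
python3 s4.py
```

```text
41 False 12.0 [480.96  27.35  40.94] [-0.3  0.  -5.3] 0.543
38 False 12.45 [481.41  27.3   38.16] [ 0.9 -0.5 -1.3] 0.546
35 False 12.9 [481.1   27.35  34.93] [0.7 0.4 1.5] 0.547
32 False 13.35 [479.76  27.45  31.14] [-0.5  0.7 -5.5] 0.546
29 False 13.8 [480.91  27.34  28.91] [-0.9  0.  -4.5] 0.541
26 False 14.25 [481.06  27.34  25.97] [-0.   0.3 -3.8] 0.549
24 False 14.6 [481.09  27.32  23.96] [ 0.2  0.3 -4.2] 0.543
```

View pics/w5.png

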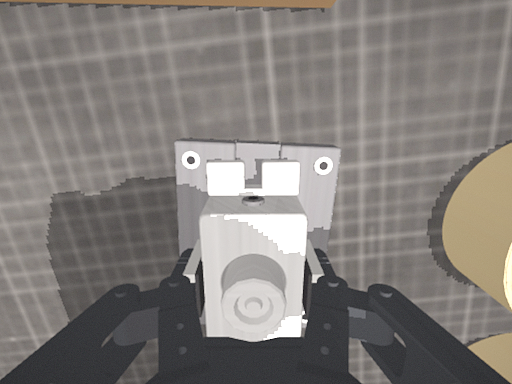

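The die has risen: its ring now sits proud at (253,305). Now I seat the holder on the plate.

```bash
cat > s5.py <<'E'
from h import *
O=[np.pi,0,-0.115]; X,Yp=481.0,27.35
hit=bot.movel([X,Yp,19],rot=O,max_speed=8,threshold=9)
st=bot.get_state(); print(hit,round(st['t'],2),st['tcp_pos'].round(2),st['contact_force'].round(1))
bot.dwell(0.4)
st=bot.get_state(); print(round(st['t'],2),st['tcp_pos'].round(2),st['contact_force'].round(1),st['wrist_torque'].round(2))
E
python3 s5.py
```

```text
True 15.03 [481.03  27.36  22.26] [-1.4 -0.4  4.3]
15.43 [481.    27.38  22.26] [ 0.5 -0.2  6.3] [ 0.06  0.04 -0.03]
```

```bash
cat > s6.py <<'E'
from h import *
import json
X,Yp=481.0,27.35; Y2=np.deg2rad(84.4)-np.pi
bot.grip(0.9)
st=bot.get_state(); print(st['tcp_pos'].round(2),st['opening'])
bot.movel([X,Yp,120],rot=[np.pi,0,-0.115],max_speed=120)
for yy in (Y2,Y2+np.pi): print(yy,solve_ik([X,Yp,56],[np.pi,0,yy]),solve_ik([638.5,3.5,25],[np.pi,0,yy]))
for n,(p) in dict(w6=[X,Yp,179.5],w7=[638,3,132]).items():
    bot.move_ptp(p,[np.pi,0,Y2]); bot.dwell(.3)
    st=bot.get_state(); c=imaging.camera_model('wrist'); snap('wrist',n+'.png')
    print(st['t'],st['tcp_pos'],st['orientation'])
    json.dump(dict(tcp=st['tcp_pos'].tolist(),**{k:np.array(v).tolist() for k,v in c.items()}),open(n+'.json','w'))
E
python3 s6.py
```

```text
[479.3   27.53  21.1 ] 0.8976582462055367
-1.668534764906579 [-0.09656879  0.40518457 -0.59578953  0.56982222  0.         -1.56962668] [-0.11004369  0.67723995 -0.18456831  0.70898806  0.         -1.58310158]
1.4730578886832142 [-0.09656879  0.40518457 -0.59578953  0.56982222  0.          1.57196597] [-0.11004369  0.67723995 -0.18456831  0.70898806  0.          1.55849108]
18.4917 [480.95988797  27.36373086 179.39725445] [ 3.14144257e+00  7.23498284e-06 -1.66838547e+00]
19.5417 [637.5585649    3.24484417 133.10533403] [-3.14057787e+00 -4.26086629e-05 -1.66823281e+00]
```

```bash
python3 - <<'E'
import cv2,numpy as np
a=[]
for n in ('w6','w7'):
    im=cv2.imread(f'pics/{n}.png')[140:260,195:315]
    a.append(cv2.resize(im,(390,390),interpolation=cv2.INTER_CUBIC))
cv2.imwrite('pics/w67.png',np.hstack(a))
E
```

```text
(no output)
```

View pics/w67.png

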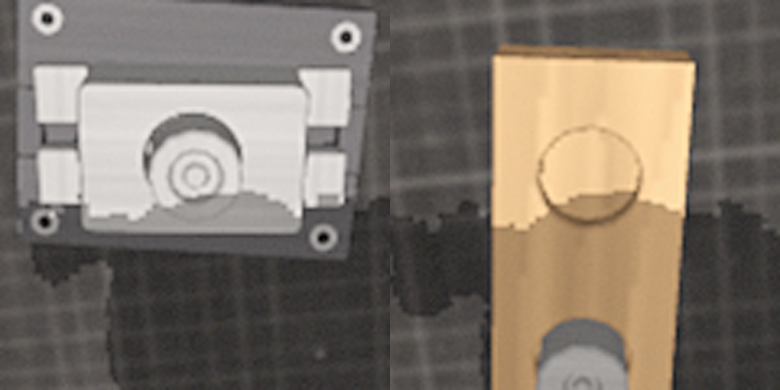

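View pics/w6.png

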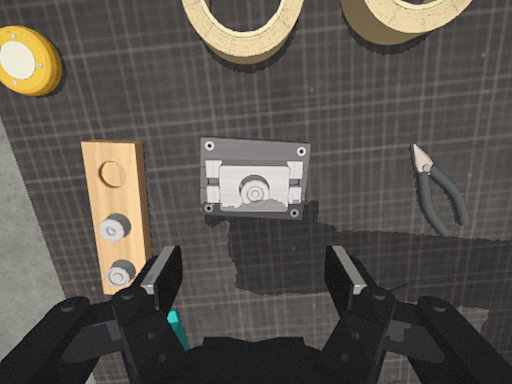

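View pics/w7.png

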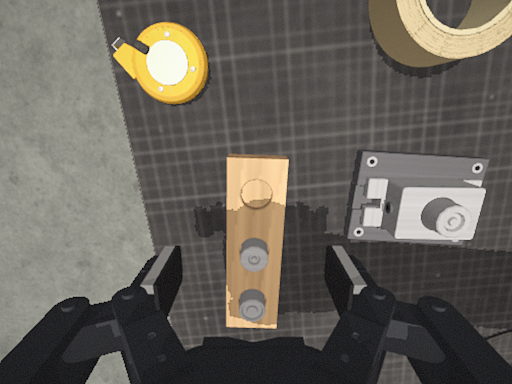

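The die stands proud and centred, and the socket is empty. The die top is at about (254.5,194) in w6 and the socket rim at about (256,193) in w7.

```bash
python3 - <<'E'
from h import *
import json
c6=json.load(open('w6.json'));c7=json.load(open('w7.json'))
f=lambda u,v:(195+u/3.25-.35,140+v/3.25-.35)
d=onplane(c6,*f(195,177),69.5); print('die',d,d-c6['tcp'])
P=np.array([onplane(c7,*f(u,v),22) for u,v in [(148,175),(252,175),(200,126),(200,225)]]);print(np.linalg.norm(P[0]-P[1]),np.linalg.norm(P[2]-P[3]),P.mean(0),P.mean(0)-c7['tcp'])
# sub-check using ellipse fits
im=cv2.imread('pics/w7.png')[175:215,235:280];cv2.imwrite('pics/w7d.png',cv2.resize(im,None,fx=13,fy=13,interpolation=cv2.INTER_CUBIC))
# pip positions of rack dies, z=38
E
```

```text
die [479.31599382  27.16306831  69.5       ] [  -1.64389415   -0.20066255 -109.89725445]
30.350790931376977 30.24521729228522 [634.63338005   3.16138996  22.        ] [-2.92518485e+00 -8.34542108e-02 -1.11105334e+02]
```

View pics/w7d.png

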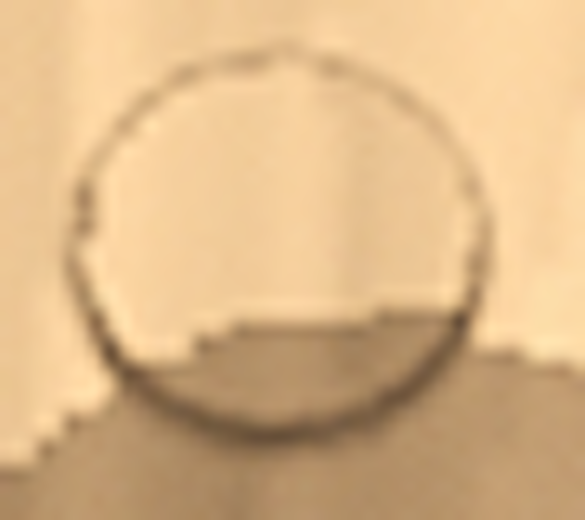

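```bash
cat > s7.py <<'E'
from h import *
import json
X,Yp=479.7,27.3; O=[np.pi,0,np.deg2rad(84.4)-np.pi]
bot.grip(0.6)
bot.move_ptp([X,Yp,110],O)
h=bot.movel([X,Yp,56],rot=O,max_speed=60,threshold=8)
st=bot.get_state(); print(h,st['tcp_pos'],st['contact_force'])
bot.grip(0.0,30); bot.dwell(.3)
st=bot.get_state(); print('grip',st['t'],st['opening'],st['tcp_pos'],st['contact_force'])
bot.movel([X,Yp,100],rot=O,max_speed=50); bot.dwell(.3)
st=bot.get_state(); c=imaging.camera_model('wrist'); snap('wrist','w8.png'); snap('side','s8.png')
print(st['t'],st['tcp_pos'],st['contact_force'],st['opening'])
json.dump(dict(tcp=st['tcp_pos'].tolist(),**{k:np.array(v).tolist() for k,v in c.items()}),open('w8.json','w'))
im=cv2.imread('pics/w8.png')[220:340,180:330];cv2.imwrite('pics/w8d.png',cv2.resize(im,None,fx=5,fy=5,interpolation=cv2.INTER_CUBIC))
E
python3 s7.py
```

```text
False [480.06283983  27.29423805  56.31757868] [0.29454733 0.17085995 0.16951245]
grip 22.3417 0.308784573399116 [480.21485578  27.27097999  56.41596619] [-0.86611198  0.23148995  6.15756537]
23.675 [479.54812351  27.30472106  99.78756417] [ 0.14364256  0.58122217 -0.49412551] 0.308139844685234
```

View pics/w8d.png

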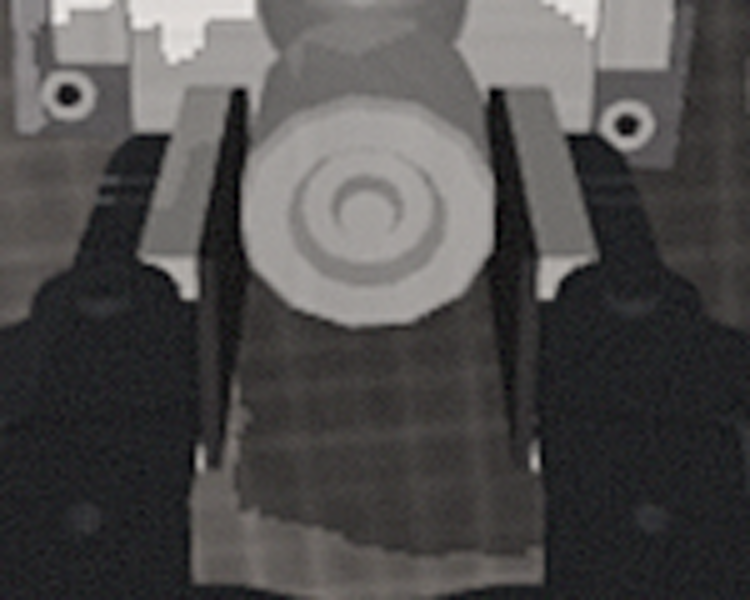

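View pics/w8.png

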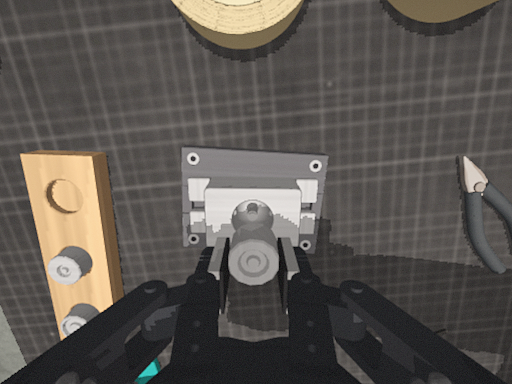

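```bash
python3 - <<'E'
from h import *
import json
c=json.load(open('w8.json')); t=np.array(c['tcp'])
for z in (12,13.1,14):
  f=lambda u,v:onplane(c,180+u/5-.4,220+v/5-.4,t[2]+z)
  P=np.array([f(241,211),f(495,211),f(368,95),f(368,327)])
  print(np.linalg.norm(P[0]-P[1]),np.linalg.norm(P[2]-P[3]),(P[0]+P[1])/2-t,(P[2]+P[3])/2-t)
E
```

```text
26.89960041941229 27.905039726146864 [-0.18197954 -0.59215862 12.        ] [-0.14179657 -0.19254927 12.        ]
26.67298319393798 27.669952119606563 [-0.24513481 -1.24621653 13.1       ] [-0.20529036 -0.84997371 13.1       ]
26.48756910036812 27.4776077142554 [-0.2968073  -1.78135481 14.        ] [-0.25723983 -1.38786643 14.        ]
```

```bash
cat > s8.py <<'E'
from h import *
X,Yp=635.1,3.6; O=[np.pi,0,np.deg2rad(84.4)-np.pi]
bot.move_ptp([X,Yp,90],O)
bot.movel([X,Yp,38],rot=O,max_speed=60); bot.dwell(.4)
st=bot.get_state(); print(st['t'],st['tcp_pos'],st['contact_force'])
h=bot.movel([X,Yp,24],rot=O,max_speed=10,threshold=4)
bot.dwell(.2)
st=bot.get_state(); print(h,st['t'],st['tcp_pos'],st['contact_force'],st['wrist_torque'])
im=snap('wrist','w9.png')[150:350,150:350];cv2.imwrite('pics/w9d.png',cv2.resize(im,None,fx=3,fy=3,interpolation=cv2.INTER_CUBIC))
E
python3 s8.py
```

```text
25.8667 [635.20141162   3.61324632  38.18479381] [-0.37100991 -0.21780649 -0.47032622]
True 27.2333 [635.02700003   3.61292418  25.20902318] [ 0.34016495 -0.13612694  5.76526676] [ 0.00529889  0.04744472 -0.00998841]
```

View pics/w9d.png

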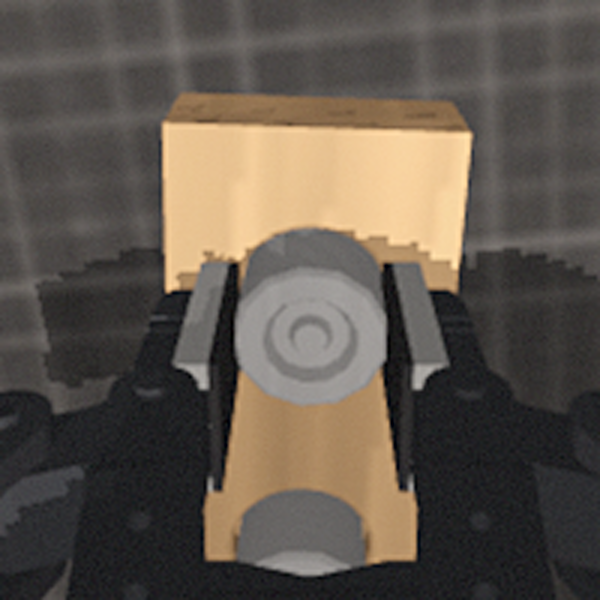

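The die reached the socket floor: contact at TCP z 25.2 against an expected 24.9. I release it and check.

```bash
cat > s9.py <<'E'
from h import *
import json
X,Yp=635.1,3.6; O=[np.pi,0,np.deg2rad(84.4)-np.pi]
bot.grip(0.55); bot.dwell(.2)
st=bot.get_state(); print(st['tcp_pos'],st['contact_force'],st['opening'])
bot.movel([X,Yp,132],rot=O,max_speed=80); bot.dwell(.3)
st=bot.get_state(); c=imaging.camera_model('wrist'); im=snap('wrist','w10.png'); snap('side','s10.png')
print(st['t'],st['tcp_pos'])
json.dump(dict(tcp=st['tcp_pos'].tolist(),**{k:np.array(v).tolist() for k,v in c.items()}),open('w10.json','w'))
im=im[160:260,215:295];cv2.imwrite('pics/w10d.png',cv2.resize(im,None,fx=6,fy=6,interpolation=cv2.INTER_CUBIC))
E
python3 s9.py; python3 - <<'E'
import cv2
im=cv2.imread('pics/s10.png')[140:240,190:310]
cv2.imwrite('pics/s10c.png',cv2.resize(im,None,fx=6,fy=6,interpolation=cv2.INTER_CUBIC))
E
```

```text
[633.8671886    3.72892286  23.94424283] [-0.11967552 -0.43133986 -0.54013446] 0.5502347483962907
29.6167 [634.98839389   3.61748296 131.77339374]
```

View pics/w10d.png

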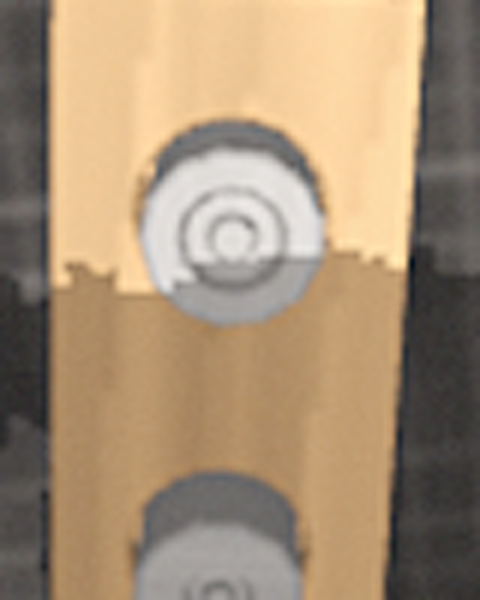

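View pics/w10.png

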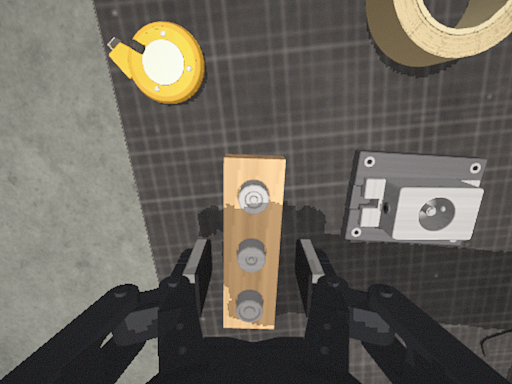

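View pics/s10c.png

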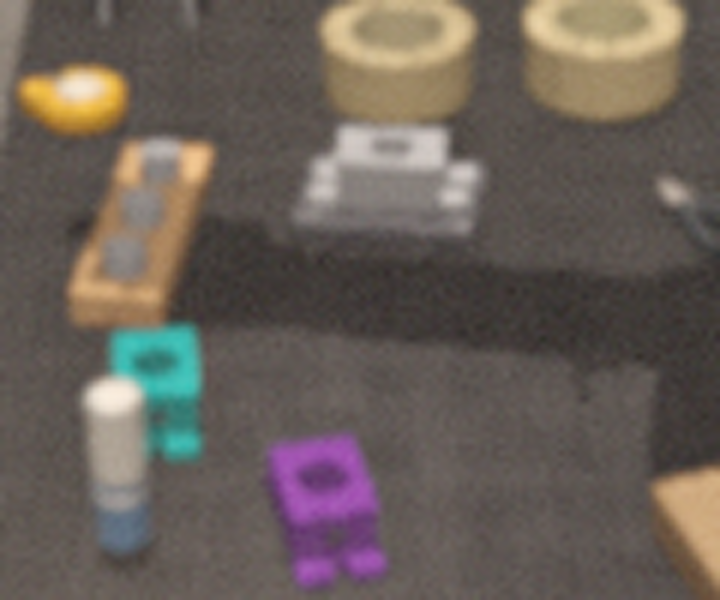

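```bash
python3 - <<'E'
from h import *
import json
c=json.load(open('w10.json'))
f=lambda u,v:(215+u/6-.4,160+v/6-.4)
for z in (38,42): 
  P=[onplane(c,*f(u,v),z) for u,v in[(142,235),(327,235)]]
  print(z,onplane(c,*f(233,238),z),np.linalg.norm(P[0]-P[1]))
print(onplane(c,*f(218,593),38))
bot.sign_off()
E
```

```text
38 [634.49307686   3.10654705  38.        ] 27.408483518863324
42 [634.37130124   1.79093671  42.        ] 26.944592372525857
[642.67860797  62.05799054  38.        ]
the job is handed in; nothing more can be done
```

I knocked the die out of the silver steel holder on the stand's pin and put it away in the empty rack socket, then handed the job in at about 30 s. No verdict is reported.

- **Knock-out:** The pin went into the access hole on the first try with no contact at the tip. The holder came down on the plate at tool height 22.3 mm, the height I had calculated for standing flat. The extra force on the tool while pressing stayed at about 11 N or less.
- **Putting away:** The first contact in the rack was at about floor depth (tool height 25.2 mm, expected 24.9), at about 6 N. In the last picture the die's top centre is at (634.5, 3.1), and I had measured the socket at (634.6, 3.2). It is as wide as a die seated fully down should appear, and level with its neighbours. The side view shows the holder flat on the stand, and the gripper was clear of everything.
- **Disagreement:** The top camera put the socket about 4 mm farther out in x than the wrist camera did. I went by the wrist camera, and the die dropping in cleanly bore that out.
- **Not measured:** I checked the other dies, the tape and the glue stick only by eye in the last pictures. They looked undisturbed.

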